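Fit and lock the tea strainer, then swing it over the green glass

ROBOT

A 6-joint arm with a two-finger parallel gripper is mounted at the origin on the work surface. World frame = base frame: x ahead of the robot, y to its left, z up, the work surface at z = 0. Lengths are in m, angles in rad, forces in N, time in s.
With the tool pointing down it reaches from about 0.35 to 0.85 m from the base axis. Payload 8.1 kg.
Tool frame: the origin (TCP) lies at the very end of the fingers, on their centre line; the grasp point (between the pads) lies 19 mm behind it; z points along the fingers, y is the line along which they close (so a half turn about z gives the same grasp; the last joint's range is limited). The gripper opens to 93 mm and grips with 3 to 60 N. Pads are 15 mm wide; open, the fingers measure 128 mm over their backs; the gripper's body (75 mm by 188 mm) begins 65 mm behind the grasp point.
Start: joints at [1.145, 0.13, 1.488, -0, 1.523, -0.085], TCP at [0.201, 0.566, 0.219] pointing down, gripper open.
Joint ranges: [-2.96, 2.96], [-0.89, 2.26], [0.02, 2.5], [-1.34, 4.48], [0, 2.73], [-2.66, 2.66]. Speed limits (rad/s): [2.39, 2.39, 2.79, 3.14, 3.14, 3.14].

INTERFACE

Orientations are given as a rotation vector (axis times angle).
In Python, from plant import robot, imaging gives the robot as it stands.
- The arm moves only by the tool jog_arm, never from a script. Its argument "rows" is a list of rows, each a list of 2 entries, a list of its own where there are three numbers: the shift along the tool's x, y, z each as a share of 0.2 m, from -1 to 1, then the turn, a rotation vector about the tool's x, y, z each as a share of pi/2 rad, from -1 to 1. A call has 1 to 5 rows; each row is the pose to reach, as a shift and turn from the pose commanded when the call began, along the tool's axes at that moment; what a row does not reach only later rows make up. A row lasts 1/10 s, in which the tool goes at most 50 mm and 8.59 degrees, less where a joint would pass 70% of its speed; a pose out of reach is approached as far as the arm can. A call with a number of a shift or a turn outside -1 to 1 is refused whole. A call with a gripper value outside its range is refused whole. "hand" is the closure, from -1 (fully open) to 1 (shut), set as the call begins (left out, the last holds). The fingers move at their own pace and stop on an object; "squeeze" is the grip in N (left out, the last holds). Time passes only in rows, so rows that repeat a pose let the fingers close. It gives the time, the measured TCP pose, the force, the opening and the grip force at its end, in the units of the state.
- robot.read_state(): the state, without advancing time (a new reading comes with each control period).
- imaging.read_camera(name): name is "scene" or "top" or "wrist"; returns a dict with "frame" (480x640x3 uint8, red, green, blue), "vertical_fov" (degrees; the focal length in pixels is half the picture's height over the tangent of half this angle, whatever the lens; pixels are square), "cx", "cy" (the principal point, pixels), "R" (3x3) and "t" (3): a world point X has camera coordinates R X + t. Camera axes: x right, y down, z forward; pixel columns grow to the right and rows downward; lengths in m; the calibration is good to about 2 mm. A picture is of the moment at which its call begins. There is no depth.
- robot.close_job(): hands the job in; it is judged then, once.
The state is a dict: "t": time; "q": joint angles; "dq": joint speeds; "joint_torque": joint torques, N m; "tool_pos": TCP position; "orientation": TCP orientation; "force": force on the tool from outside, world axes, zero at the start; "wrist_torque": the same for the moment, N m; "opening": finger opening in m; "gripper_force": force on a finger pad.
Only numpy, scipy, OpenCV 4.12 (cv2) and the standard library are available. Lean on these libraries where they do the work, as an engineer would, in place of code of your own. Each camera call takes 0.05 s, during which the arm holds its last target. There are 200 camera calls.

TASK

Push the steel tea strainer down into the ring of the clamped swing arm, lugs through the slots, until its bowl sits flat on the ring, and turn it clockwise to the stop to lock it. Then swing the arm round until the strainer is centred over the green tumbler and leave it there, locked and released. Do not shift or knock over the tumblers or anything else on the slab.

Things in the scene. Friction and masses are not known exactly. Their poses are not given: they have to be found in the camera images.
- strainer: Steel tea strainer, upright, 160 g; same after a half turn. Origin: centre of underside, z up. In mm: nose diameter 38 up to z=21.5 (tapers to 32 at z=0); two brass lugs on the nose along x, 58 tip to tip, 10 wide, z=9 to 14; bowl diameter 64, z=21.5 to 60, its flat underside rests on the ring; lid diameter 66 to z=64
- strainer_grip (a point): Middle of the red upright wing grip on the strainer's lid, 79 mm above the strainer's origin. The wing lies along the strainer's x axis, in line with the lugs: 44 long (x), 10 thick (y), from z=64 to 95 mm above the strainer's underside
- ring_mouth (a point): Centre of the bayonet ring's mouth at its flat top, 140 mm above the slab. Ring: outer diameter 92, 21.5 deep, hole 41, open below; lip 6 thick. x points along the arm to the post, z up. Two entry slots along y (across the arm), 16 wide, to 36 from the centre, yellow dots beside them. Once down, the strainer turns only clockwise from above, about 68 degrees to a stop (wing toward the red dots)
- pivot (a point): Point on the axis of the swing arm's stiff vertical hinge (at the post), level with the ring's top; 260 mm from ring_mouth. The post is 18 in diameter, with a black cap up to z=162 mm
- swing_arm (a joint): Angle of the swing arm about its post (rad), positive counter-clockwise from above, range -1.35 to 1.35; at 0 the arm points straight out of the clamp toward the robot's side. Friction-stiff: about 3 N at the ring moves it and it stays where it is left. The bar is 18 wide, 12 high, its top at z=133 mm
- clamp: Blue screw clamp gripping the far edge of the slab, with the post; origin on the post's axis at slab level; x points away from the arm's zero direction. Fixed
- green_tumbler: Green glass tumbler, 92 mm high, mouth outer diameter 80, wall 4, open; stands on a 4 mm cork mat (100 x 155). Origin: centre of its underside
- amber_tumbler: Amber glass tumbler of the same shape, on the other cork mat. Origin: centre of its underside
- masala_dabba: Closed round steel masala dabba, diameter 180, 96 high with its knob. Origin: centre of underside
- salt_pig: White ceramic salt pig, diameter 96, 148 high, round mouth sticking out to 50 on its -x side. Origin: centre of underside
- red_container: Red plastic clip-top container, 106 x 100 x 72 high. Origin: centre of underside
- pickle_jar: Amber glass jar with yellow cap, diameter 72, 110 high. Origin: centre of underside
- oil_bottle: Amber glass oil bottle with green cap, diameter 62, 210 high. Origin: centre of underside
- katori: Small steel bowl, diameter 88, 40 high. Origin: centre of underside
- mortar: Marble mortar with pestle, diameter 92, about 121 high. Origin: centre of underside
Not all that is in view belongs to the job. Leave any blue or pink look-alike of the strainer alone.

How it is judged:
By the outcome, as a careful person would: the job done as asked, in the order asked, and still so for the second after the job is handed in, with the robot touching nothing.
It also fails if it takes over 48 s, if anything falls off the work surface, if the arm or the gripper's body presses on something with over 40 N, if the wrist force passes 120 N, or if a joint passes its speed limit or range.

## Working session

There is one attempt and no reset: what is moved stays moved. The work goes in short steps, Python scripts to look and compute and a tool call to move; the robot and the scene stay as the last step left them, time stands still between calls to the robot, and variables do not carry over. Pictures are saved under pics/ and viewed, at most 10 in all, crops included, and the job is handed in when it is done.

Besides the shell and the picture viewer there is one more tool, called as name(argument=value, ...) on one line, values as JSON. jog_arm: Moves the arm, as the interface text tells. Its arguments: {"type":"object","properties":{"rows":{"type":"array"},"hand":{"type":"number"},"squeeze":{"type":"number"}},"required":["rows"]}

```bash
mkdir -p pics
cat > h.py <<'E'
import numpy as np, cv2
from plant import robot, imaging
def cam(n):
    d=imaging.read_camera(n); d['f']=240/np.tan(np.radians(d['vertical_fov']/2)); d['R']=np.array(d['R']); d['t']=np.array(d['t']); return d
def ray(d,u,v,z):
    r=d['R'].T@np.array([(u-d['cx'])/d['f'],(v-d['cy'])/d['f'],1]); c=-d['R'].T@d['t']
    return c+r*(z-c[2])/r[2]
def proj(d,X):
    p=d['R']@np.array(X)+d['t']; return p[:2]/p[2]*d['f']+[d['cx'],d['cy']]
def save(d,n): cv2.imwrite('pics/'+n+'.png',cv2.cvtColor(d['frame'],cv2.COLOR_RGB2BGR))
E
python3 - <<'E'
from h import *
import pickle
for n in('top','scene','wrist'):
    d=cam(n); save(d,n+'0'); pickle.dump(d,open(n+'0.pkl','wb')); print(n,d['f'],d['cx'],d['cy'],-d['R'].T@d['t'],d['R'].round(3).tolist())
s=robot.read_state(); print(s)
E
```

```text
top 529.3427444457817 322.7520511125567 246.16657469037193 [ 0.3568978  -0.00198964  1.52752469] [[-0.013, -1.0, -0.016], [-0.994, 0.015, -0.107], [0.107, 0.014, -0.994]]
scene 545.6778548204228 313.27747326511 239.61374949313574 [ 1.51581846 -0.60602195  1.15137022] [[0.544, 0.839, -0.017], [0.547, -0.37, -0.751], [-0.637, 0.399, -0.66]]
wrist 403.04091974993355 318.01590104227193 242.45830694271007 [0.13452641 0.58902361 0.38395669] [[0.334, 0.943, -0.001], [0.913, -0.323, 0.251], [0.236, -0.084, -0.968]]
{'t': 0.15, 'q': array([ 1.14460803e+00,  1.31003441e-01,  1.48901233e+00,  1.37892200e-05,
        1.52302836e+00, -8.53867036e-02]), 'dq': array([-0.00075692, -0.00294684, -0.00234383,  0.00143511,  0.0014751 ,
       -0.00010543]), 'joint_torque': array([ 2.38449320e-04, -5.60475898e+01, -4.92333412e+01,  7.67576834e-02,
        3.05255991e-02, -5.81963900e-05]), 'tool_pos': array([0.20032832, 0.56509928, 0.21782825]), 'orientation': array([-5.32679340e-01, -3.09571661e+00,  2.20005598e-03]), 'force': array([ 0.10645155, -0.36874745,  0.34872484]), 'wrist_torque': array([-0.00723362,  0.05913827,  0.01217424]), 'gripper_force': 0.0, 'opening': 0.09288452077358249}
```

View pics/top0.png

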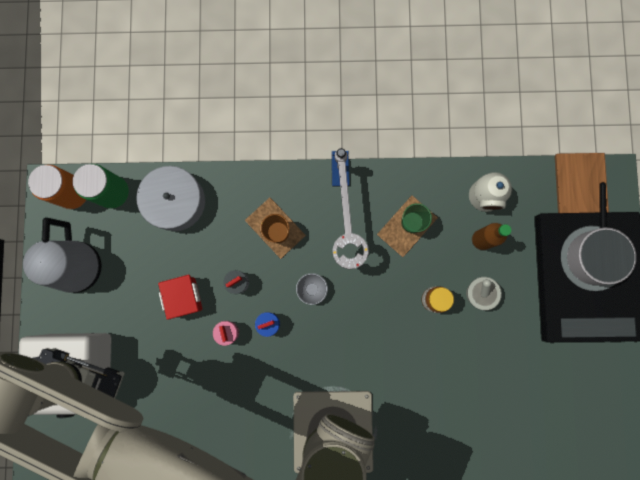

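View pics/scene0.png

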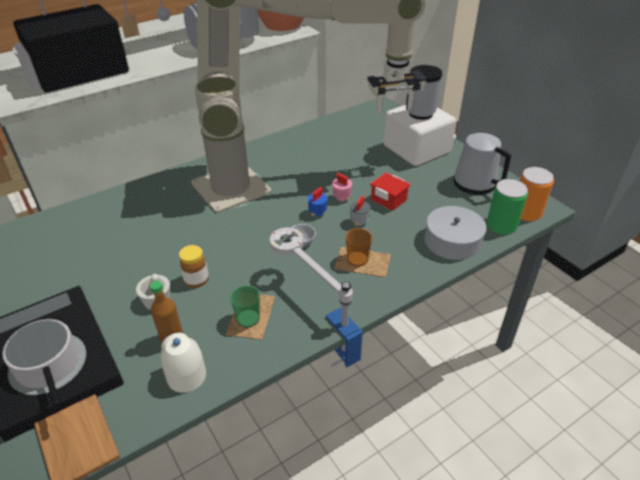

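Top view: the strainer candidates, all with red wings, are steel/grey (235,282), blue (267,324) and pink (225,333). The steel-grey one fits the description. The ring is at (350,251), the post at (341,154), the green tumbler at (417,218) and the amber one at (277,230). I'll confirm in a crop.

Run:
```python
from h import *
import pickle
T=pickle.load(open('top0.pkl','rb'));S=pickle.load(open('scene0.pkl','rb'))
def crop(d,x,y,w,h,W,H): return cv2.resize(d['frame'][y:y+h,x:x+w],(W,H),interpolation=cv2.INTER_CUBIC)
a=np.hstack([crop(T,195,255,100,100,400,400*1)[:300],crop(T,310,215,80,60,400,300)])
b=np.hstack([crop(S,300,165,100,75,400,300),crop(S,260,215,80,60,400,300)])
cv2.imwrite('pics/c1.png',np.vstack([a,b])[:,:,::-1])
for n,d in(('top',T),('scene',S)):
    hsv=cv2.cvtColor(d['frame'],cv2.COLOR_RGB2HSV)
    m=(((hsv[...,0]<6)|(hsv[...,0]>174))&(hsv[...,1]>170)&(hsv[...,2]>90)).astype(np.uint8)
    k,l,st,c=cv2.connectedComponentsWithStats(m)
    for i in range(1,k):
        if st[i,4]>15:
            r=cv2.minAreaRect(np.argwhere(l==i)[:,::-1].astype(np.float32))
            print(n,c[i].round(1),st[i].tolist(),[np.round(x,1) for x in r],ray(d,*c[i],0.09).round(4))
    g=((hsv[...,0]>50)&(hsv[...,0]<75)&(hsv[...,1]>130)&(hsv[...,2]>30)).astype(np.uint8)
    k,l,st,c=cv2.connectedComponentsWithStats(g)
    print([(c[i].round(1),st[i].tolist()) for i in range(1,k) if st[i,4]>60])
```

```text
top [178.1 296.7] [159, 275, 39, 44, 1170] [array([178.1, 296.5]), array([37.9, 32.1]), np.float64(76.9)] [0.3796 0.4131 0.09  ]
top [233.1 281.3] [227, 277, 14, 10, 52] [array([233. , 281.3]), array([ 3.3, 15.3]), np.float64(56.3)] [0.4192 0.2635 0.09  ]
top [265.9 324.4] [259, 321, 15, 7, 41] [array([266. , 324.4]), array([ 2.8, 14.9]), np.float64(69.4)] [0.3021 0.1744 0.09  ]
top [222.7 333.6] [220, 327, 6, 14, 44] [array([222.6, 333.5]), array([13.8,  2.9]), np.float64(76.0)] [0.2792 0.291  0.09  ]
[(array([112., 192.]), [86, 168, 42, 40, 779]), (array([504.6, 229.9]), [499, 225, 12, 11, 103])]
scene [341.6 178.2] [337, 173, 10, 11, 66] [array([341.1, 178.3]), array([11.2,  6.7]), np.float64(26.6)] [0.2812 0.2866 0.09  ]
scene [390.9 190.6] [372, 174, 37, 35, 733] [array([388.3, 190.9]), array([36.2, 29.5]), np.float64(25.2)] [0.4299 0.3788 0.09  ]
scene [317.2 192.8] [313, 188, 9, 12, 63] [array([317., 193.]), array([ 5.7, 12.7]), np.float64(45.0)] [0.304  0.1733 0.09  ]
scene [359.9 202.7] [357, 197, 7, 12, 38] [array([359.7, 202.6]), array([ 3.6, 12.1]), np.float64(26.6)] [0.4248 0.2566 0.09  ]
[(array([504.4, 213.4]), [487, 188, 39, 46, 1090]), (array([155.8, 286.4]), [151, 282, 10, 10, 79])]
```

View pics/c1.png

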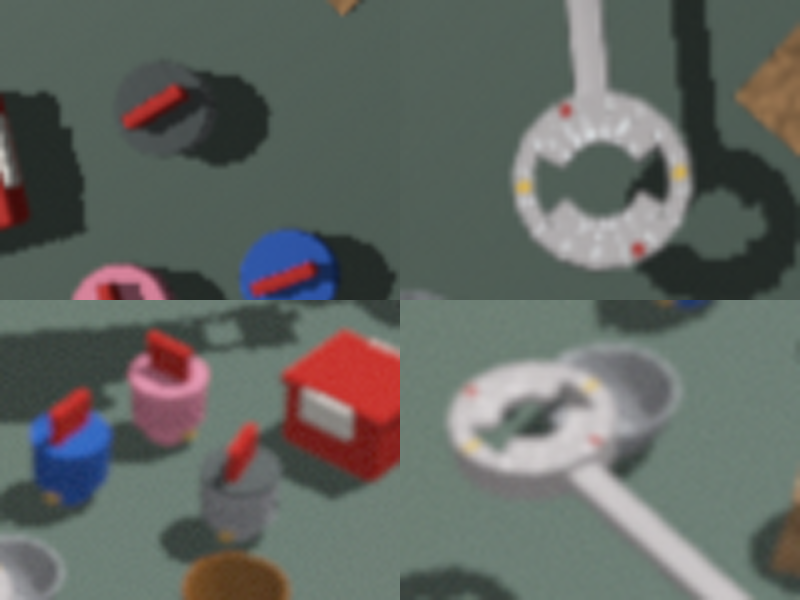

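Crop confirms it: the steel-grey strainer is at top (235,282), scene (359,208). The ring's yellow dots are at (334.6,252.4) and (366,249.6), and its red dots at (343,237) and (357.6,265). Next I'll measure the dots, post and tumblers.

```bash
cat > m.py <<'E'
from h import *
def blobs(d,cond,box,mn=3):
    x,y,w,h=box; hsv=cv2.cvtColor(d['frame'],cv2.COLOR_RGB2HSV).astype(int)[y:y+h,x:x+w]
    m=cond(hsv[...,0],hsv[...,1],hsv[...,2]).astype(np.uint8)
    k,l,st,c=cv2.connectedComponentsWithStats(m)
    return [(c[i]+[x,y],st[i,4],np.argwhere(l==i)[:,::-1]+[x,y]) for i in range(1,k) if st[i,4]>=mn]
yel=lambda h,s,v:(h>15)&(h<32)&(s>90)&(v>100)
red=lambda h,s,v:((h<8)|(h>172))&(s>90)&(v>80)
E
python3 - <<'E'
from m import *
import pickle
T=pickle.load(open('top0.pkl','rb'));S=pickle.load(open('scene0.pkl','rb'))
for n,d,b in(('T',T,(325,225,50,50)),('S',S,(262,222,55,40))):
    for nm,c in(('y',yel),('r',red)):
        print(n,nm,[(p.round(1).tolist(),a,ray(d,*p,.140).round(4)[:2]) for p,a,_ in blobs(d,c,b,2)])
# ring outer via white mask
for n,d,b in(('T',T,(325,228,50,50)),('S',S,(262,222,55,40))):
    w=blobs(d,lambda h,s,v:(s<40)&(v>140),b,100)
    for p,a,pts in w:
        hull=cv2.convexHull(pts.astype(np.int32))[:,0]
        P=np.array([ray(d,*q,.14)[:2] for q in hull]); (cx,cy),r=cv2.minEnclosingCircle((P*1000).astype(np.float32)); print(n,'ring',a,cx,cy,r)
# tumblers: green & amber
for nm,box,c in(('g',(385,190,60,60),lambda h,s,v:(h>50)&(h<85)&(s>100)),('a',(245,200,65,60),lambda h,s,v:(h<14)&(s>165)&(v>20))):
    for p,a,pts in blobs(T,c,box,100):
        e=cv2.minEnclosingCircle(pts.astype(np.float32)); print(nm,p,a,pts.min(0),pts.max(0),e,ray(T,*p,.096))
im=np.hstack([cv2.resize(T['frame'][y:y+60,x:x+60],(400,400),interpolation=cv2.INTER_CUBIC) for x,y in((385,185),(312,135))])
cv2.imwrite('pics/c2.png',im[:,:,::-1])
E
```

```text
T y [([365.6, 249.2], np.int32(5), array([ 0.4968, -0.0949])), ([334.2, 251.6], np.int32(5), array([ 0.4916, -0.0121]))]
T r [([342.7, 236.7], np.int32(3), array([ 0.5309, -0.0351])), ([357.5, 264.5], np.int32(4), array([ 0.4567, -0.0728]))]
S y []
S r []
T ring 342 510.1005554199219 -51.707828521728516 44.95438766479492
T ring 302 487.3302307128906 -53.640869140625 45.02692794799805
S ring 710 528.1591186523438 -49.581809997558594 88.10770416259766
g [416.17724289 220.96061269] 457 [403 212] [430 231] ((416.5, 219.5), 14.57748031616211) [ 0.57659741 -0.23720166  0.096     ]
```

View pics/c2.png

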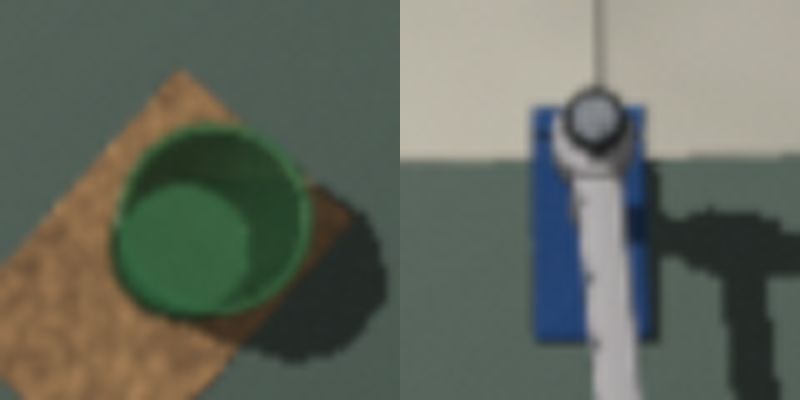

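The tumbler rim spans 112–312 × 122–318 in the crop, so its centre is full-frame (416.4,217.5). The post cap centre is at (341.0,152.0).

Run:
```python
from m import *
import pickle
T=pickle.load(open('top0.pkl','rb'));S=pickle.load(open('scene0.pkl','rb'))
pv=ray(T,341.05,152.05,.162)[:2]; gr=ray(T,416.4,217.5,.096)[:2]; rg=np.array([.494,-.0537])
print('pivot',pv,'green',gr,'ring d',np.linalg.norm(pv-rg),'green d',np.linalg.norm(pv-gr))
a=lambda p:np.degrees(np.arctan2(*(p-pv)[::-1]))
print('ang ring',a(rg),'green',a(gr),'diff',a(gr)-a(rg))
y=np.array([.4968-.4916,-.0949+.0121]);print('slot dir',np.degrees(np.arctan2(y[1],y[0])))
# strainer: triangulate wing
def rayd(d,u,v):
    r=d['R'].T@np.array([(u-d['cx'])/d['f'],(v-d['cy'])/d['f'],1]); return -d['R'].T@d['t'],r/np.linalg.norm(r)
for z in(.08,.085,.09,.095): print(z,ray(T,233.1,281.3,z)[:2],ray(S,359.9,202.7,z)[:2])
# lid grey disc in top
w=blobs(T,lambda h,s,v:(s<45)&(v<95)&(v>50),(215,262,45,42),60)
for p,a_,pts in w: print('lid',p,a_,cv2.minEnclosingCircle(pts.astype(np.float32)))
# wing axis ends
for p,a_,pts in blobs(T,red,(215,262,45,42),20):
    vx,vy,x0,y0=cv2.fitLine(pts.astype(np.float32),cv2.DIST_L2,0,.01,.01).ravel()
    A=ray(T,x0-8*vx,y0-8*vy,.095);B=ray(T,x0+8*vx,y0+8*vy,.095); print('wing',p,a_,A[:2],B[:2],np.degrees(np.arctan2(*(B-A)[1::-1])))
    print(pts.min(0),pts.max(0))
print(proj(pickle.load(open('wrist0.pkl','rb')),[.42,.26,.09]))
from scipy.spatial.transform import Rotation as R
print(R.from_rotvec(robot.read_state()['orientation']).as_matrix().round(3))
```

```text
pivot [ 0.75363932 -0.03412201] green [ 0.58613047 -0.23811091] ring d 0.26037640778483245 green d 0.26395205437910824
ang ring -175.68779691680916 green -129.39169286562915 diff 46.29610405118001
slot dir -86.40643381213478
0.08 [0.41975624 0.26542636] [0.41476169 0.26470567]
0.085 [0.41953912 0.26450266] [0.41990023 0.26064205]
0.09 [0.41932199 0.26357896] [0.42503878 0.25657844]
0.095 [0.41910487 0.26265526] [0.43017732 0.25251482]
lid [237.61613692 282.66992665] 409 ((241.5, 284.5), 19.455175399780273)
wing [232.78378378 281.08108108] 74 [0.40864095 0.28197525] [0.43079161 0.24503625] -59.05078154443328
[225 276] [240 286]
[ 90.28327421 553.58393149]
[[-0.942  0.334 -0.001]
 [ 0.334  0.942 -0.001]
 [ 0.    -0.001 -1.   ]]
```

View pics/wrist0.png

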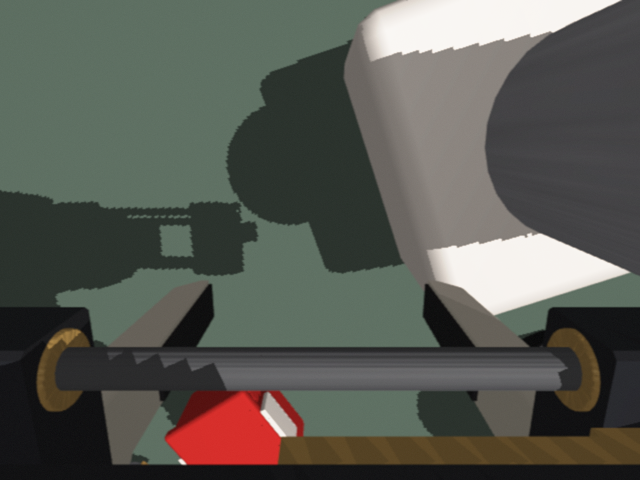

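The wrist view shows the blender on the tool's +x/+y side, upper right. The planned motion goes away from it.

jog_arm(rows=[[[-0.77,-0.525,0],[0,0,0]],[[-0.77,-0.525,0],[0,0,0]],[[-0.77,-0.525,0],[0,0,0]],[[-0.77,-0.525,0],[0,0,0]],[[-0.77,-0.525,0],[0,0,0]]], hand=-0.2)

```text
t: 0.65
tool_pos: [0.3129, 0.4118, 0.2185]
orientation: [0.539, 3.094, -0.002]
force: [0.6, 0.3, 0.3]
opening: 0.0583
gripper_force: 0.0
```

jog_arm(rows=[[[-0.77,-0.525,0],[0,0,0.44]],[[-0.77,-0.525,0],[0,0,0.44]],[[-0.77,-0.525,0],[0,0,0.44]],[[-0.77,-0.525,0],[0,0,0.44]],[[-0.77,-0.525,0],[0,0,0.44]]])

```text
t: 1.15
tool_pos: [0.4226, 0.2617, 0.2184]
orientation: [1.563, 2.724, -0.001]
force: [-0.8, 0.7, 0.8]
opening: 0.0557
gripper_force: 0.0
```

```bash
cat >> m.py <<'E'
from scipy.spatial.transform import Rotation as Rot
def state():
    s=robot.read_state(); M=Rot.from_rotvec(s['orientation']).as_matrix()
    yaw=np.degrees(np.arctan2(M[1,0],M[0,0])); print('t',round(s['t'],2),'tcp',s['tool_pos'].round(4),'yaw',yaw.round(2),'tilt',M[:,2].round(4),'F',s['force'].round(1),'open',round(s['opening'],4),'g',s['gripper_force'],'q',s['q'].round(2)); return s,M,yaw
def to_tool(M,p,tgt,dyaw):
    print('shift shares',((M.T@(np.array(tgt)-p))/.2).round(4),'turn share',round(-dyaw/90,4))
E
python3 - <<'E'
from m import *
s,M,yaw=state()
d=cam('wrist'); save(d,'w1')
for p,a,pts in blobs(d,red,(100,50,440,300),100):
    r=cv2.minAreaRect(pts.astype(np.float32)); print(p,a,r,pts.min(0),pts.max(0)); bx=cv2.boxPoints(r)
    print([ray(d,*q,.095)[:2].round(4).tolist() for q in bx], ray(d,*r[0],.095).round(4))
E
```

```text
t 1.15 tcp [0.4226 0.2617 0.2184] yaw 120.3 tilt [ 5.0e-04 -1.1e-03 -1.0e+00] F [-0.8  0.7  0.8] open 0.0557 g 0.0 q [ 0.45 -0.15  1.77 -0.    1.52 -0.08]
[381.19154557  65.06235139] 3785 ((366.0, 72.0), (44.0, 150.0), 90.0) [291  50] [441  94]
[[0.3434, 0.3617], [0.4289, 0.4117], [0.4445, 0.3891], [0.3568, 0.3378]] [0.3933 0.3753 0.095 ]
[161.46833681  95.3375087 ] 1437 ((159.39622497558594, 101.61320495605469), (79.66912078857422, 33.65333557128906), 15.945395469665527) [124  76] [200 121]
[[0.258, 0.2705], [0.2552, 0.2927], [0.3056, 0.3061], [0.3094, 0.2839]] [0.2819 0.2884 0.095 ]
[213.64030612 119.24489796] 392 ((209.0643768310547, 122.64356994628906), (18.363895416259766, 59.87614822387695), 39.28940963745117) [183  96] [226 140]
[[0.3067, 0.2735], [0.3157, 0.314], [0.3275, 0.3123], [0.3187, 0.2714]] [0.3172 0.2931 0.095 ]
[313.71521739 224.83478261] 920 ((313.7001953125, 224.50750732421875), (63.18025207519531, 14.720399856567383), 88.56790161132812) [306 193] [321 256]
[[0.3988, 0.2845], [0.4078, 0.2901], [0.4328, 0.2498], [0.4234, 0.244]] [0.4155 0.2675 0.095 ]
[126.99205824 245.25413633] 1511 ((127.06517791748047, 245.81573486328125), (27.020593643188477, 63.427284240722656), 5.440331935882568) [111 215] [142 277]
[[0.3025, 0.1552], [0.2872, 0.2025], [0.3049, 0.2106], [0.321, 0.1636]] [0.3037 0.1834 0.095 ]
```

View pics/w1.png

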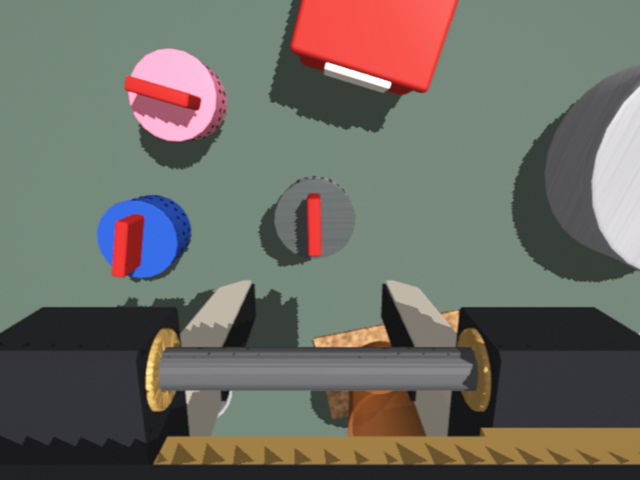

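The wing is at (313.7,224.5) and aligned to within about 1°. Lowering to check it from closer.

jog_arm(rows=[[[0.03,-0.015,0.22],[0,0,-0.01]],[[0.03,-0.015,0.44],[0,0,-0.01]],[[0.03,-0.015,0.44],[0,0,-0.01]],[[0.03,-0.015,0.44],[0,0,-0.01]]])

```text
t: 1.6
tool_pos: [0.414, 0.2686, 0.1306]
orientation: [-1.525, -2.745, 0.003]
force: [0.4, -0.2, 0.3]
opening: 0.0561
gripper_force: 0.0
```

Run:
```python
from m import *
s,M,yaw=state()
d=cam('wrist'); save(d,'w2')
print('tcp px',proj(d,s['tool_pos']))
for p,a,pts in blobs(d,red,(200,100,240,240),100):
    r=cv2.minAreaRect(pts.astype(np.float32)); print(p,a,r,pts.min(0),pts.max(0))
    top=pts.min(0)[1]; bot=pts.max(0)[1]
    for v in (top,bot): print(v,'cols',pts[pts[:,1]==v][:,0].mean(), 'tool off z95',M.T@(ray(d,p[0],v,.095)-s['tool_pos']))
# dark lid
hsv=cv2.cvtColor(d['frame'],cv2.COLOR_RGB2HSV)
g=cv2.medianBlur(cv2.cvtColor(d['frame'],cv2.COLOR_RGB2GRAY),5)
c=cv2.HoughCircles(g,cv2.HOUGH_GRADIENT,1.2,100,param1=80,param2=25,minRadius=40,maxRadius=80); print(c)
if c is not None:
  for u,v,r in c[0]: print('lid?',ray(d,u,v,.064),'tool',M.T@(ray(d,u,v,.064)-s['tool_pos']))
```

```text
t 1.6 tcp [0.414  0.2686 0.1306] yaw 121.89 tilt [-2.2e-03 -9.0e-04 -1.0e+00] F [ 0.4 -0.2  0.3] open 0.0561 g 0.0 q [ 0.47 -0.1   1.88  0.    1.36 -0.09]
tcp px [318.26208502 301.69470101]
[202.65972222 113.27777778] 144 ((203.0, 115.5), (31.0, 6.0), 90.0) [200 100] [206 131]
100 cols 202.66666666666666 tool off z95 [ 0.0876317  -0.05484239  0.03579542]
131 cols 200.0 tool off z95 [ 0.07345574 -0.05585145  0.03579197]
[319.43862711 275.12623618] 1719 ((319.5, 275.0), (88.0, 19.0), 90.0) [310 231] [329 319]
231 cols 319.5 tool off z95 [0.02396253 0.00063418 0.03564241]
319 cols 319.0 tool off z95 [-0.02512537  0.00069622  0.03562231]
[[[319.80002  261.        54.28    ]
  [120.600006  97.8       68.56    ]
  [414.6      378.6       76.600006]
  [ 73.8      297.        63.28    ]
  [180.6      306.6       73.96    ]
  [198.6      419.40002   46.      ]]]
lid? [0.41558369 0.26765242 0.064     ] tool [-0.00169622  0.00100963  0.0666312 ]
lid? [0.27379565 0.2891372  0.064     ] tool [ 0.09145339 -0.10802482  0.06691893]
lid? [0.51070005 0.23229004 0.064     ] tool [-0.08197158  0.06308586  0.06645632]
lid? [0.29867869 0.16731121 0.064     ] tool [-0.02512915 -0.15125961  0.06697061]
lid? [0.35773709 0.19660616 0.064     ] tool [-0.03145731 -0.08563933  0.06681766]
lid? [0.40536506 0.12987803 0.064     ] tool [-0.11327525 -0.08045389  0.06677252]
```

View pics/w2.png

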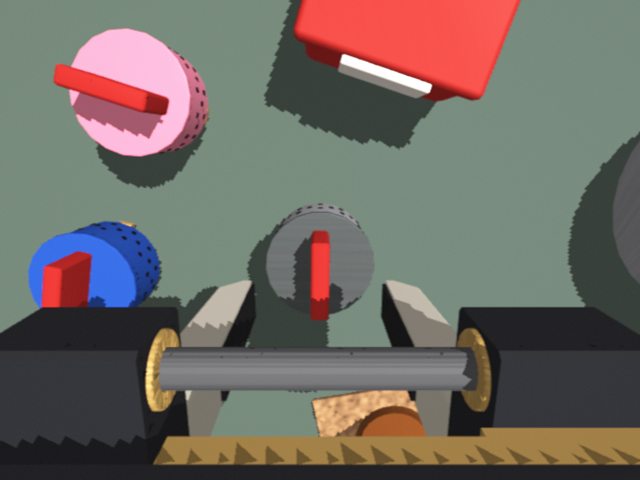

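The wing is centred at col 319.5, rows 231–319. The offset is about (-2, +1) mm. Descending and gripping.

jog_arm(rows=[[[-0.01,0.004,0.1],[0,0,0]],[[-0.01,0.004,0.2],[0,0,0]],[[-0.01,0.004,0.315],[0,0,0]],[[-0.01,0.004,0.315],[0,0,0]],[[-0.01,0.004,0.315],[0,0,0]]])

```text
t: 2.15
tool_pos: [0.4179, 0.2678, 0.0699]
orientation: [1.527, 2.744, 0.003]
force: [-0.2, 0.4, 0.6]
opening: 0.0558
gripper_force: 0.0
```

jog_arm(rows=[[[0,0,0],[0,0,0]],[[0,0,0],[0,0,0]],[[0,0,0],[0,0,0]],[[0,0,0],[0,0,0]],[[0,0,0],[0,0,0]]], hand=1, squeeze=45)

```text
t: 2.65
tool_pos: [0.4168, 0.267, 0.0679]
orientation: [1.528, 2.745, 0.0]
force: [-0.2, -0.8, 0.1]
opening: 0.0205
gripper_force: 0.0
```

Run:
```python
from m import *
s,M,yaw=state()
```

```text
t 2.65 tcp [0.4168 0.267  0.0679] yaw 121.77 tilt [ 2.e-04  1.e-04 -1.e+00] F [-0.2 -0.8  0.1] open 0.0205 g 0.0 q [ 0.47 -0.03  1.93 -0.    1.23 -0.09]
```

jog_arm(rows=[[[0,0,0],[0,0,0]],[[0,0,0],[0,0,0]],[[0,0,0],[0,0,0]]])

```text
t: 2.95
tool_pos: [0.4166, 0.2669, 0.0675]
orientation: [-1.528, -2.745, 0.0]
force: [-0.6, 0.4, 0.2]
opening: 0.0099
gripper_force: 45.0
```

jog_arm(rows=[[[0,0,-0.2],[0,0,0]],[[0,0,-0.4],[0,0,0]],[[0,0,-0.6],[0,0,0]],[[0,0,-0.8],[0,0,0]],[[0,0,-0.8],[0,0,0]]])

```text
t: 3.45
tool_pos: [0.4196, 0.2685, 0.2344]
orientation: [1.526, 2.74, 0.013]
force: [0.4, 0.7, -0.6]
opening: 0.0095
gripper_force: 45.0
```

Run:
```python
from m import *
s,M,yaw=state()
to_tool(M,s['tool_pos'],[.494,-.0537,s['tool_pos'][2]],93.6-yaw)
```

```text
t 3.45 tcp [0.4196 0.2685 0.2344] yaw 121.78 tilt [ 0.0092  0.0047 -0.9999] F [ 0.4  0.7 -0.6] open 0.0095 g 44.99224662780762 q [ 0.47 -0.17  1.75  0.    1.54 -0.09]
shift shares [-1.5653 -0.5319 -0.0041] turn share 0.3131
```

jog_arm(rows=[[[-0.19,-0.065,0],[0,0,0]],[[-0.38,-0.13,0],[0,0,0]],[[-0.57,-0.195,0],[0,0,0]],[[-0.78,-0.265,0],[0,0,0]]])

```text
t: 3.85
tool_pos: [0.4532, 0.1053, 0.2264]
orientation: [-1.526, -2.744, 0.001]
force: [1.1, 0.3, -2.2]
opening: 0.0096
gripper_force: 45.0
```

jog_arm(rows=[[[-0.19,-0.065,0],[0,0,0.08]],[[-0.38,-0.13,0],[0,0,0.16]],[[-0.57,-0.195,0],[0,0,0.24]],[[-0.78,-0.265,0],[0,0,0.313]],[[-0.78,-0.265,0],[0,0,0.313]]])

```text
t: 4.35
tool_pos: [0.4908, -0.0587, 0.2262]
orientation: [-2.16, -2.281, 0.004]
force: [-0.2, 0.6, -2.7]
opening: 0.0097
gripper_force: 45.0
```

jog_arm(rows=[[[0,0,0],[0,0,0]],[[0,0,0],[0,0,0]],[[0,0,0],[0,0,0]]])

```text
t: 4.65
tool_pos: [0.4906, -0.0528, 0.2273]
orientation: [-2.147, -2.292, 0.0]
force: [-0.5, -1.0, -2.3]
opening: 0.0096
gripper_force: 45.0
```

Run:
```python
from m import *
s,M,yaw=state()
to_tool(M,s['tool_pos'],[.494,-.0537,s['tool_pos'][2]],93.6-yaw)
T=cam('top');S=cam('scene');W=cam('wrist')
for n,d in(('T',T),('S',S),('W',W)):
    P=np.array([proj(d,[.494+.046*np.cos(a),-.0537+.046*np.sin(a),.14]) for a in np.arange(0,6.3,.1)]); print(n,P.min(0),P.max(0),'TCP',proj(d,s['tool_pos']))
def crop(d,x,y,w,h,W,H): return cv2.resize(d['frame'][y:y+h,x:x+w],(W,H),interpolation=cv2.INTER_CUBIC)
im=np.vstack([np.hstack([crop(S,240,170,100,75,400,300),crop(T,310,215,80,60,400,300)]),np.hstack([crop(W,0,0,640,480,400,300),crop(W,160,120,320,240,400,300)])])
cv2.imwrite('pics/c3.png',im[:,:,::-1])
```

```text
t 4.65 tcp [ 0.4906 -0.0528  0.2273] yaw 93.75 tilt [-5.e-04  4.e-04 -1.e+00] F [-0.5 -1.  -2.3] open 0.0096 g 44.99189794063568 q [-0.21 -0.16  1.76  0.    1.54 -0.28]
shift shares [-0.0057  0.0166 -0.    ] turn share 0.0016
T [332.51248541 233.14976809] [367.47047499 267.92286462] TCP [350.88024885 248.35481749]
S [270.3138071 228.110758 ] [302.95523025 249.60022939] TCP [284.71230228 213.63418437]
W [253.24532509 179.47981804] [394.06504729 315.25104713] TCP [318.84950568 300.7636484 ]
```

View pics/c3.png

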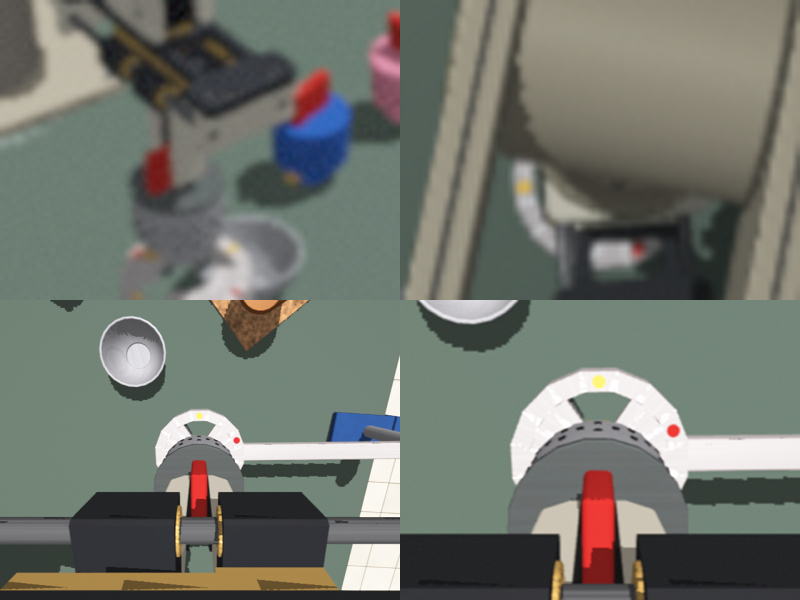

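```bash
cat > ringw.py <<'E'
from m import *
from scipy.optimize import least_squares
def ringfit(d,s,M,box,show=True):
    x,y,w,h=box
    hsv=cv2.cvtColor(d['frame'],cv2.COLOR_RGB2HSV)
    m=np.zeros((480,640),np.uint8); m[y:y+h,x:x+w]=((hsv[...,1]<50)&(hsv[...,2]>150))[y:y+h,x:x+w]
    pts=[]
    for u in range(x,x+w,3):
        r=np.where(m[:,u])[0]
        if len(r) and r[0]>y+2: pts.append(ray(d,u,r[0]-.5,.14)[:2])
    P=np.array(pts)
    f=lambda c:np.hypot(*(P-c).T)-.046
    c0=np.array([.494,-.0537])
    o=least_squares(f,c0,loss='soft_l1',f_scale=.0005); r=f(o.x)
    print('ring centre',o.x.round(4),'n',len(P),'rms mm',1000*np.sqrt((r**2).mean()).round(4),'tool off',(M.T@(np.r_[o.x,.14]-s['tool_pos'])*1000).round(1))
    return o.x
if __name__=='__main__':
    s,M,yaw=state(); d=cam('wrist')
    for nm,c in(('y',yel),('r',red)):
        for p,a,_ in blobs(d,c,(230,150,180,100),15):
            X=ray(d,*p,.14); print(nm,p.round(1),a,X.round(4),'tool mm',(M.T@(X-s['tool_pos'])*1000).round(1))
    ringfit(d,s,M,(255,150,110,80))
    for p,a,pts in blobs(d,red,(230,200,180,160),100): print('wing',p,pts.min(0),pts.max(0),'z',(M.T@(ray(d,p[0],pts[:,1].min(),s['tool_pos'][2]-.0035)-s['tool_pos'])*1000).round(1))
E
python3 ringw.py
```

```text
t 4.8 tcp [ 0.4908 -0.0531  0.2276] yaw 93.72 tilt [ 1.e-04  0.e+00 -1.e+00] F [-0.1 -0.9 -1.9] open 0.0099 g 44.99196410179138 q [-0.21 -0.16  1.76  0.    1.54 -0.28]
y [318.6 184.7] 80 [ 0.488  -0.0114  0.14  ] tool mm [41.7 -0.1 87.7]
r [378.4 223.8] 82 [ 0.528  -0.0339  0.14  ] tool mm [16.7 38.3 87.7]
ring centre [ 0.4912 -0.0504] n 37 rms mm 0.4 tool off [ 2.7  0.6 87.6]
wing [317.94451558 301.5527102 ] [305 256] [332 346] z [19.9 -0.5  3.5]
```

Ring centre relative to the wing, from the yellow and red dots in the wrist view, is within about 1 mm. Nudging and descending in steps while watching the forces.

jog_arm(rows=[[[0,0.006,0.04],[0,0,0]],[[0,0.006,0.08],[0,0,0]],[[0,0.006,0.12],[0,0,0]],[[0,0.006,0.12],[0,0,0]]])

```text
t: 5.25
tool_pos: [0.4918, -0.0537, 0.2024]
orientation: [-2.15, -2.29, 0.0]
force: [0.1, 2.2, -3.2]
opening: 0.0101
gripper_force: 45.0
```

```bash
python3 ringw.py
```

```text
t 5.25 tcp [ 0.4918 -0.0537  0.2024] yaw 93.61 tilt [-8.e-04  7.e-04 -1.e+00] F [ 0.1  2.2 -3.2] open 0.0101 g 44.995797872543335 q [-0.21 -0.15  1.8   0.    1.5  -0.28]
y [316.9 189.9] 100 [ 0.4879 -0.0122  0.14  ] tool mm [41.6 -1.2 62.5]
r [383.  232.7] 100 [ 0.5279 -0.0347  0.14  ] tool mm [16.7 37.3 62.4]
ring centre [ 0.4916 -0.051 ] n 37 rms mm 0.3 tool off [ 2.6 -0.  62.4]
wing [382.96 232.74] [378 228] [388 238] z [32.5 27.4  3.5]
wing [317.88337574 301.6331637 ] [305 256] [332 346] z [19.9 -0.6  3.5]
```

jog_arm(rows=[[[0.001,-0.002,0.02],[0,0,0]],[[0.001,-0.002,0.04],[0,0,0]],[[0.001,-0.002,0.055],[0,0,0]],[[0.001,-0.002,0.055],[0,0,0]]])

```text
t: 5.7
tool_pos: [0.4917, -0.0536, 0.192]
orientation: [-2.15, -2.29, -0.0]
force: [2.6, 2.7, -3.2]
opening: 0.0096
gripper_force: 45.0
```

jog_arm(rows=[[[0,0,0.01],[0,0,0]],[[0,0,0.015],[0,0,0]],[[0,0,0.02],[0,0,0]]])

```text
t: 6.0
tool_pos: [0.4918, -0.0538, 0.1888]
orientation: [2.15, 2.29, 0.0]
force: [0.8, 2.7, 0.9]
opening: 0.0096
gripper_force: 45.0
```

jog_arm(rows=[[[0,0,0.007],[0,0,0]],[[0,0,0.014],[0,0,0]],[[0,0,0.014],[0,0,0]]])

```text
t: 6.3
tool_pos: [0.4917, -0.0538, 0.1856]
orientation: [2.15, 2.29, 0.0]
force: [0.8, 2.9, -0.8]
opening: 0.0098
gripper_force: 45.0
```

jog_arm(rows=[[[0,0,0.007],[0,0,0]],[[0,0,0.014],[0,0,0]],[[0,0,0.014],[0,0,0]]])

```text
t: 6.6
tool_pos: [0.4919, -0.0544, 0.1854]
orientation: [2.149, 2.289, -0.0]
force: [-7.1, 2.1, 16.6]
opening: 0.0096
gripper_force: 45.0
```

Seated at TCP z = 0.1855 (expected 0.186), with 17 N upward. Turning clockwise.

jog_arm(rows=[[[0,0,-0.006],[0,0,0.08]],[[0,0,-0.006],[0,0,0.16]],[[0,0,-0.006],[0,0,0.24]],[[0,0,-0.006],[0,0,0.32]],[[0,0,-0.006],[0,0,0.4]]])

```text
t: 7.1
tool_pos: [0.493, -0.0547, 0.1856]
orientation: [2.754, 1.505, 0.003]
force: [4.0, -0.2, 3.7]
opening: 0.0098
gripper_force: 45.0
```

Run:
```python
from m import *
s,M,yaw=state(); print(s['wrist_torque'])
```

```text
t 7.1 tcp [ 0.493  -0.0547  0.1856] yaw 57.3 tilt [ 0.0035 -0.0019 -1.    ] F [ 4.  -0.2  3.7] open 0.0098 g 45.03175377845764 q [-0.21 -0.14  1.82 -0.    1.46  0.36]
[-0.11391966 -0.80237411  0.17502354]
```

Turning well. The stop is expected at about 93.6−68 = 25.6° yaw.

jog_arm(rows=[[[0,0,0],[0,0,0.08]],[[0,0,0],[0,0,0.16]],[[0,0,0],[0,0,0.24]],[[0,0,0],[0,0,0.32]],[[0,0,0],[0,0,0.335]]])

```text
t: 7.6
tool_pos: [0.4929, -0.055, 0.1856]
orientation: [3.05, 0.74, 0.004]
force: [4.8, -2.2, 5.2]
opening: 0.0094
gripper_force: 45.0
```

jog_arm(rows=[[[0,0,0],[0,0,0.01]],[[0,0,0],[0,0,0.02]],[[0,0,0],[0,0,0.03]],[[0,0,0],[0,0,0.03]]])

```text
t: 8.0
tool_pos: [0.4927, -0.0546, 0.1855]
orientation: [3.066, 0.677, 0.004]
force: [3.7, -1.2, 6.1]
opening: 0.0096
gripper_force: 45.0
```

Run:
```python
from m import *
s,M,yaw=state(); print(s['wrist_torque'])
d=cam('wrist')
for nm,c in(('y',yel),('r',red)):
    for p,a,_ in blobs(d,c,(200,130,240,200),15):
        X=ray(d,*p,.14); print(nm,p.round(1),a,X.round(4),'tool mm',(M.T@(X-s['tool_pos'])*1000).round(1))
```

```text
t 8.0 tcp [ 0.4927 -0.0546  0.1855] yaw 24.9 tilt [ 0.0028 -0.0015 -1.    ] F [ 3.7 -1.2  6.1] open 0.0096 g 45.04215180873871 q [-0.21 -0.14  1.82 -0.    1.46  0.92]
[-0.18340631 -0.49789878  0.23770783]
y [436.3 200.6] 29 [ 0.5524 -0.095   0.14  ] tool mm [37.  61.7 45.8]
y [246.2 244.6] 103 [ 0.4878 -0.013   0.14  ] tool mm [ 13.  -39.9  45.4]
y [390.7 292.8] 18 [ 0.496  -0.0971  0.14  ] tool mm [-15.   39.9  45.6]
r [314.5 195.3] 119 [ 0.5278 -0.0354  0.14  ] tool mm [39.8 -2.8 45.6]
r [317.8 293.1] 1907 [ 0.4787 -0.0601  0.14  ] tool mm [-15.2  -1.   45.5]
```

jog_arm(rows=[[[0,0,0],[0,0,0.015]],[[0,0,0],[0,0,0.03]],[[0,0,0],[0,0,0.045]],[[0,0,0],[0,0,0.045]]])

```text
t: 8.45
tool_pos: [0.4926, -0.0543, 0.1855]
orientation: [3.088, 0.569, 0.004]
force: [1.9, 0.7, 6.9]
opening: 0.0099
gripper_force: 45.8
```

Run:
```python
from m import *
s,M,yaw=state(); print(s['wrist_torque'])
d=cam('wrist')
for nm,c in(('y',yel),('r',red)):
    for p,a,_ in blobs(d,c,(200,130,240,200),15):
        X=ray(d,*p,.14); print(nm,p.round(1),a,X.round(4),'tool mm',(M.T@(X-s['tool_pos'])*1000).round(1))
```

```text
t 8.45 tcp [ 0.4926 -0.0543  0.1855] yaw 20.88 tilt [ 0.0025 -0.0012 -1.    ] F [1.9 0.7 6.9] open 0.0099 g 45.80935478210449 q [-0.21 -0.14  1.82 -0.    1.46  0.99]
[-0.07368623 -0.36943541  0.72513526]
y [436.  192.8] 34 [ 0.5529 -0.0969  0.14  ] tool mm [41.1 61.2 45.7]
y [438.1 201.8] 19 [ 0.549 -0.1    0.14 ] tool mm [36.3 62.6 45.7]
y [245.6 249.1] 100 [ 0.488 -0.013  0.14 ] tool mm [ 10.3 -40.4  45.5]
y [391.4 287.9] 50 [ 0.4957 -0.0962  0.14  ] tool mm [-12.1  40.1  45.6]
r [309.8 195.6] 120 [ 0.5278 -0.0354  0.14  ] tool mm [39.6 -5.3 45.6]
r [316.8 293.5] 1922 [ 0.4777 -0.0584  0.14  ] tool mm [-15.5  -1.6  45.5]
```

Torque rose from 0.24 to 0.73 N·m at about 68–70° of turn, so it is at the stop, and the dots did not move. Working out the swing rows.

```bash
cat > swing.py <<'E'
from m import *
import sys
pv=np.array([.7518,-.0349])
def rows(ths):
    s,M,yaw=state(); p=s['tool_pos']; v=p[:2]-pv; print('r',np.hypot(*v),'ang',np.degrees(np.arctan2(v[1],v[0])))
    for th in ths:
        a=np.radians(th); R=np.array([[np.cos(a),-np.sin(a)],[np.sin(a),np.cos(a)]])
        print(th,(M.T@np.r_[R@v-v,0]/.2).round(3),round(-th/90,4))
rows([float(x) for x in sys.argv[1:]])
E
python3 swing.py 3 7 12 17 22
```

```text
t 8.5 tcp [ 0.4926 -0.0543  0.1855] yaw 20.91 tilt [ 0.0025 -0.0012 -1.    ] F [ 3.5 -0.4  6.3] open 0.01 g 45.788167119026184 q [-0.21 -0.14  1.82 -0.    1.46  0.99]
r 0.2599466713870132 ang -175.71907859159577
3.0 [-0.018  0.066  0.   ] -0.0333
7.0 [-0.036  0.155  0.   ] -0.0778
12.0 [-0.05   0.267  0.   ] -0.1333
17.0 [-0.054  0.38   0.001] -0.1889
22.0 [-0.049  0.494  0.001] -0.2444
```

jog_arm(rows=[[[-0.018,0.066,0],[0,0,-0.033]],[[-0.036,0.155,0],[0,0,-0.077]],[[-0.05,0.267,0],[0,0,-0.132]],[[-0.054,0.38,0.001],[0,0,-0.188]],[[-0.049,0.494,0.001],[0,0,-0.244]]])

```text
t: 9.0
tool_pos: [0.5189, -0.1493, 0.1856]
orientation: [-2.921, -1.155, -0.006]
force: [7.4, 10.2, 8.9]
opening: 0.0096
gripper_force: 45.5
```

```bash
python3 swing.py 4 9 14 19 22
python3 - <<'E'
from m import *
s,M,yaw=state(); print(s['wrist_torque'])
d=cam('wrist')
for nm,c in(('y',yel),('r',red)):
    for p,a,_ in blobs(d,c,(200,130,240,200),15):
        X=ray(d,*p,.14); print(nm,p.round(1),a,X.round(4),'tool mm',(M.T@(X-s['tool_pos'])*1000).round(1))
E
```

```text
t 9.0 tcp [ 0.5189 -0.1493  0.1856] yaw 43.14 tilt [ 0.0032  0.0015 -1.    ] F [ 7.4 10.2  8.9] open 0.0096 g 45.541046261787415 q [-0.38 -0.02  1.7   0.    1.45  0.44]
r 0.25950617886331045 ang -153.84100179877
4.0 [-0.023  0.087  0.   ] -0.0444
9.0 [-0.044  0.199  0.   ] -0.1
14.0 [-0.055  0.311  0.   ] -0.1556
19.0 [-0.056  0.425  0.   ] -0.2111
22.0 [-0.052  0.492  0.   ] -0.2444
t 9.0 tcp [ 0.5189 -0.1493  0.1856] yaw 43.14 tilt [ 0.0032  0.0015 -1.    ] F [ 7.4 10.2  8.9] open 0.0096 g 45.541046261787415 q [-0.38 -0.02  1.7   0.    1.45  0.44]
[ 1.81257669 -1.09318841  0.63954133]
y [416.2 177.6] 44 [ 0.5894 -0.1521  0.14  ] tool mm [49.4 50.3 45.9]
y [434.5 178.8] 81 [ 0.5955 -0.1596  0.14  ] tool mm [48.8 59.9 45.9]
y [418.1 194.1] 172 [ 0.5841 -0.1591  0.14  ] tool mm [40.8 51.8 45.8]
y [367.9 187.1] 86 [ 0.5687 -0.1372  0.14  ] tool mm [44.4 25.2 45.8]
y [433.  191.9] 93 [ 0.5903 -0.164   0.14  ] tool mm [41.9 59.5 45.8]
y [412.6 225.5] 120 [ 0.5705 -0.1693  0.14  ] tool mm [23.9 49.9 45.8]
y [400.4 213.8] 46 [ 0.5705 -0.1599  0.14  ] tool mm [30.2 43.  45.8]
y [400.8 236.7] 55 [ 0.5619 -0.1691  0.14  ] tool mm [17.7 43.8 45.7]
y [245.4 248. ] 107 [ 0.4996 -0.112   0.14  ] tool mm [ 11.3 -40.5  45.6]
y [417. 272.] 24 [ 0.554  -0.1902  0.14  ] tool mm [-2.5 53.8 45.7]
y [391.3 288. ] 41 [ 0.5378 -0.1865  0.14  ] tool mm [-11.8  40.1  45.6]
r [310.1 194.8] 126 [ 0.5449 -0.1179  0.14  ] tool mm [40.4 -5.2 45.8]
r [317.  293.1] 1908 [ 0.5071 -0.1583  0.14  ] tool mm [-14.9  -1.5  45.6]
```

jog_arm(rows=[[[-0.023,0.087,0],[0,0,-0.044]],[[-0.044,0.199,0],[0,0,-0.1]],[[-0.055,0.311,0],[0,0,-0.155]],[[-0.056,0.425,0],[0,0,-0.211]],[[-0.052,0.492,0],[0,0,-0.244]]])

```text
t: 9.55
tool_pos: [0.5787, -0.228, 0.1858]
orientation: [-2.648, -1.69, -0.007]
force: [3.1, 12.2, 13.3]
opening: 0.0095
gripper_force: 45.5
```

jog_arm(rows=[[[0,0,0],[0,0,0]],[[0,0,0],[0,0,0]]])

```text
t: 9.75
tool_pos: [0.5788, -0.2281, 0.1858]
orientation: [2.65, 1.685, 0.007]
force: [7.3, 6.7, 8.6]
opening: 0.0096
gripper_force: 45.7
```

```bash
python3 swing.py 1 2 3
python3 - <<'E'
from m import *
s,M,yaw=state(); print(s['wrist_torque'])
S=cam('scene');W=cam('wrist');T=cam('top')
def crop(d,x,y,w,h,W,H): return cv2.resize(d['frame'][y:y+h,x:x+w],(W,H),interpolation=cv2.INTER_CUBIC)
im=np.hstack([np.vstack([crop(S,200,210,100,75,400,300),crop(T,370,180,80,60,400,300)]),np.vstack([crop(W,0,0,640,480,400,300),crop(S,220,150,200,150,400,300)])])
cv2.imwrite('pics/c4.png',im[:,:,::-1])
E
```

```text
t 9.75 tcp [ 0.5788 -0.2281  0.1858] yaw 64.91 tilt [ 0.0046  0.0011 -1.    ] F [7.3 6.7 8.6] open 0.0096 g 45.663140416145325 q [-0.46  0.2   1.47  0.    1.47 -0.02]
r 0.25930296658524155 ang -131.84065996926063
1.0 [-0.006  0.022  0.   ] -0.0111
2.0 [-0.012  0.044  0.   ] -0.0222
3.0 [-0.018  0.065  0.   ] -0.0333
t 9.75 tcp [ 0.5788 -0.2281  0.1858] yaw 64.91 tilt [ 0.0046  0.0011 -1.    ] F [7.3 6.7 8.6] open 0.0096 g 45.663140416145325 q [-0.46  0.2   1.47  0.    1.47 -0.02]
[ 1.33470308 -1.28258639  0.58284065]
```

View pics/c4.png

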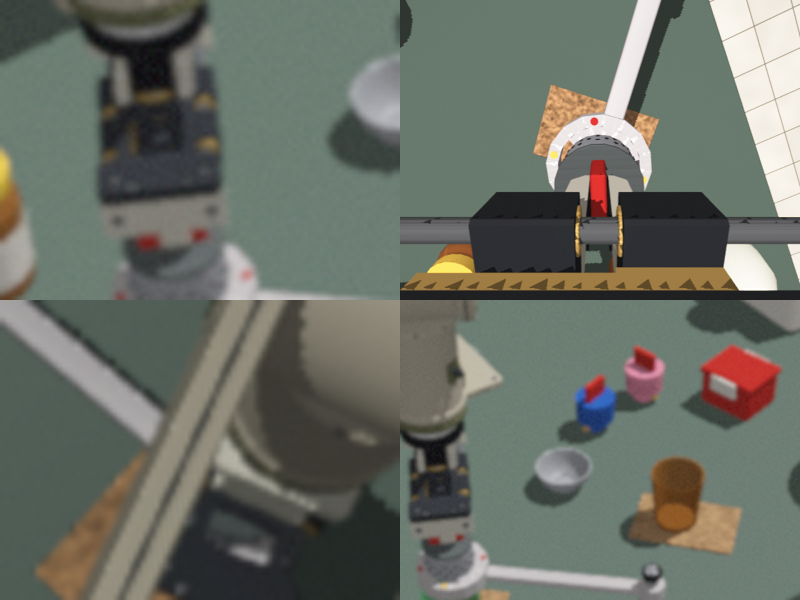

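jog_arm(rows=[[[-0.006,0.022,0],[0,0,-0.011]],[[-0.014,0.053,0],[0,0,-0.027]],[[-0.014,0.053,0],[0,0,-0.027]],[[-0.014,0.053,0],[0,0,-0.027]]])

```text
t: 10.3
tool_pos: [0.5865, -0.2345, 0.1858]
orientation: [2.614, 1.742, 0.006]
force: [4.7, 8.6, 10.2]
opening: 0.01
gripper_force: 45.5
```

jog_arm(rows=[[[0,0,0],[0,0,0]],[[0,0,0],[0,0,0]],[[0,0,0],[0,0,0]],[[0,0,0],[0,0,0]]], hand=-0.2)

```text
t: 10.7
tool_pos: [0.5842, -0.2363, 0.1832]
orientation: [-2.618, -1.735, 0.002]
force: [-0.5, 0.5, 0.5]
opening: 0.0372
gripper_force: 0.0
```

jog_arm(rows=[[[0,0,-0.1],[0,0,0]],[[0,0,-0.3],[0,0,0]],[[0,0,-0.5],[0,0,0]],[[0,0,-0.5],[0,0,0]]])

```text
t: 11.1
tool_pos: [0.5871, -0.2376, 0.2916]
orientation: [2.611, 1.73, 0.008]
force: [-0.1, -1.0, 1.8]
opening: 0.0557
gripper_force: 0.0
```

Run:
```python
from m import *
s,M,yaw=state()
W=cam('wrist'); save(W,'w5')
for nm,c in(('y',yel),('r',red)):
    for p,a,pts in blobs(W,c,(200,130,240,200),20):
        X=ray(W,*p,.14); l=cv2.fitLine(pts.astype(np.float32),cv2.DIST_L2,0,.01,.01).ravel()
        print(nm,p.round(1),a,X.round(4),'tool mm',(M.T@(X-s['tool_pos'])*1000).round(1),l.round(2))
```

```text
t 11.1 tcp [ 0.5871 -0.2376  0.2916] yaw 67.06 tilt [ 0.0093 -0.0049 -0.9999] F [-0.1 -1.   1.8] open 0.0557 g 0.0 q [-0.47  0.19  1.29 -0.    1.65 -0.07]
y [264.5 209.4] 52 [ 0.5542 -0.2078  0.14  ] tool mm [ 14.8 -43.5 151.2] [  0.77  -0.64 264.52 209.37]
y [362.7 236.8] 47 [ 0.6181 -0.2595  0.14  ] tool mm [ -7.9  35.5 152. ] [4.0000e-02 1.0000e+00 3.6272e+02 2.3683e+02]
r [308.5 172. ] 57 [ 0.5981 -0.1945  0.14  ] tool mm [ 44.1  -8.3 151.5] [ 1.6000e-01 -9.9000e-01  3.0851e+02  1.7204e+02]
r [313.9 244.2] 1210 [ 0.5792 -0.2497  0.14  ] tool mm [-14.   -4.2 151.6] [7.0000e-02 1.0000e+00 3.1391e+02 2.4420e+02]
```

View pics/w5.png

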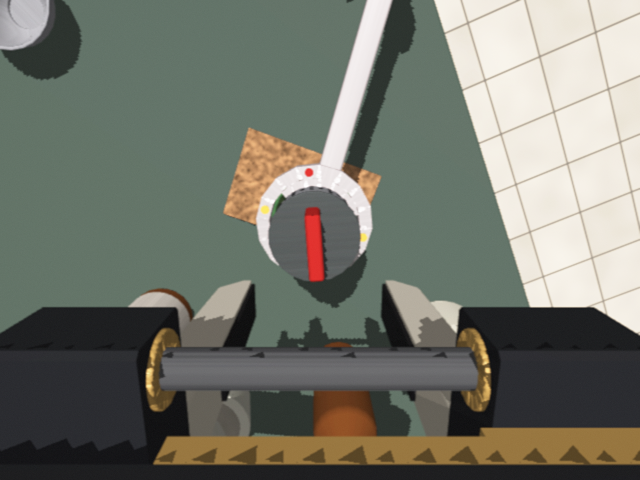

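The wrist view shows the wing (313,244) lined up with the red dot (309,172), released, with the bowl on the ring. Clearing the arm so the top camera can check the centring.

jog_arm(rows=[[[0.17,-0.15,-0.15],[0,0,0]],[[0.34,-0.3,-0.15],[0,0,0]],[[0.51,-0.45,-0.15],[0,0,0]],[[0.68,-0.6,-0.15],[0,0,0]],[[0.85,-0.74,-0.15],[0,0,0]]])

```text
t: 11.65
tool_pos: [0.5133, -0.0205, 0.3124]
orientation: [-2.618, -1.734, 0.003]
force: [1.4, -0.4, -0.5]
opening: 0.0561
gripper_force: 0.0
```

jog_arm(rows=[[[0.17,-0.15,0],[0,0,0]],[[0.34,-0.3,0],[0,0,0]],[[0.51,-0.45,0],[0,0,0]],[[0.68,-0.6,0],[0,0,0]],[[0.85,-0.74,0],[0,0,0]]])

```text
t: 12.15
tool_pos: [0.4434, 0.1936, 0.3126]
orientation: [-2.619, -1.735, 0.003]
force: [1.0, -0.3, 0.2]
opening: 0.0561
gripper_force: 0.0
```

Run:
```python
from m import *
import pickle
s,M,yaw=state(); T=cam('top'); save(T,'t6'); T0=pickle.load(open('top0.pkl','rb'))
for nm,c in(('y',yel),('r',red)):
    for p,a,pts in blobs(T,c,(385,185,60,60),3):
        l=cv2.fitLine(pts.astype(np.float32),cv2.DIST_L2,0,.01,.01).ravel()
        print(nm,p.round(1),a,ray(T,*p,.14).round(4),ray(T,*p,.2135).round(4),l.round(2))
g=lambda h,s,v:(h>50)&(h<85)&(s>100)
for d in(T0,T):
    for p,a,pts in blobs(d,g,(385,185,60,70),20): print('green',p.round(1),a,pts.min(0),pts.max(0))
# change check elsewhere (before/after)
df=cv2.absdiff(cv2.medianBlur(T['frame'],3),cv2.medianBlur(T0['frame'],3)).max(2)
k,l,st,c=cv2.connectedComponentsWithStats((df>30).astype(np.uint8))
for i in range(1,k):
    if st[i,4]>12: print('chg',st[i].tolist())
```

```text
t 12.15 tcp [0.4434 0.1936 0.3126] yaw 67.06 tilt [-1.8e-03 -7.0e-04 -1.0e+00] F [ 1.  -0.3  0.2] open 0.0561 g 0.0 q [ 0.31 -0.2   1.65 -0.    1.7   0.71]
y [393.6 215.7] 7 [ 0.5848 -0.1707  0.14  ] [ 0.5727 -0.1618  0.2135] [  0.69  -0.72 393.57 215.71]
y [387.  223.2] 8 [ 0.5649 -0.1528  0.14  ] [ 0.5539 -0.1449  0.2135] [  0.66  -0.75 387.   223.25]
y [400.4 224.6] 5 [ 0.5608 -0.1881  0.14  ] [ 0.55   -0.1782  0.2135] [3.600e-01 9.300e-01 4.004e+02 2.246e+02]
y [408.5 225.5] 4 [ 0.558  -0.2094  0.14  ] [ 0.5474 -0.1984  0.2135] [  1.    0.  408.5 225.5]
y [403.6 229.9] 7 [ 0.5466 -0.196   0.14  ] [ 0.5366 -0.1858  0.2135] [  0.75   0.66 403.57 229.86]
y [398.4 232. ] 5 [ 0.5411 -0.1823  0.14  ] [ 0.5314 -0.1727  0.2135] [2.900e-01 9.600e-01 3.984e+02 2.320e+02]
y [410.6 235.2] 11 [ 0.5322 -0.2142  0.14  ] [ 0.5229 -0.203   0.2135] [  0.59   0.81 410.64 235.18]
y [387.7 237.3] 3 [ 0.5274 -0.1536  0.14  ] [ 0.5183 -0.1456  0.2135] [  0.71   0.71 387.67 237.33]
y [417.2 237.8] 4 [ 0.5251 -0.2314  0.14  ] [ 0.5162 -0.2192  0.2135] [  0.71   0.71 417.25 237.75]
y [386.4 242. ] 5 [ 0.515 -0.15   0.14 ] [ 0.5067 -0.1421  0.2135] [  0.56   0.83 386.4  242.  ]
r [422.3 209.1] 92 [ 0.6014 -0.2473  0.14  ] [ 0.5885 -0.2343  0.2135] [9.6000e-01 2.9000e-01 4.2234e+02 2.0908e+02]
r [403.3 209.3] 3 [ 0.6015 -0.197   0.14  ] [ 0.5885 -0.1867  0.2135] [  0.71  -0.71 403.33 209.33]
green [416.2 221. ] 457 [403 212] [430 231]
chg [316, 158, 152, 287, 12839]
chg [101, 210, 270, 270, 21049]
chg [428, 211, 28, 31, 339]
chg [313, 284, 15, 19, 140]
chg [278, 338, 12, 30, 92]
chg [0, 348, 121, 132, 7080]
chg [0, 353, 43, 17, 254]
chg [52, 362, 9, 3, 16]
chg [89, 364, 22, 32, 394]
chg [292, 393, 6, 14, 61]
chg [378, 403, 19, 14, 188]
chg [316, 418, 51, 62, 1285]
chg [95, 432, 118, 48, 3075]
chg [367, 432, 5, 6, 18]
chg [297, 435, 10, 13, 77]
chg [462, 456, 28, 24, 395]
chg [371, 472, 4, 8, 23]
```

Top-frame numbers: strainer at about −129.5° about the pivot, green tumbler at −129.4°. I'll cross-check with the scene view and confirm the tumblers are unmoved.

Run:
```python
from m import *
import pickle
S=cam('scene'); S0=pickle.load(open('scene0.pkl','rb'))
g=lambda h,s,v:(h>55)&(h<85)&(s>115)
for d in(S0,S):
    for p,a,pts in blobs(d,g,(215,265,65,75),40):
        print('green',p.round(1),a,pts.min(0),pts.max(0),[(v,pts[pts[:,1]==v][:,0].min(),pts[pts[:,1]==v][:,0].max()) for v in (305,312,318,322) if (pts[:,1]==v).any()])
for p,a,pts in blobs(S,red,(205,200,90,110),8): print('red',p.round(1),a,pts.min(0),pts.max(0),ray(S,*p,.2).round(4),ray(S,*p,.14).round(4))
print('expected: tumbler rim c',proj(S,[.5861,-.2381,.096]),'base',proj(S,[.5861,-.2381,.004]),'wing mid',proj(S,[.589,-.236,.2]))
df=cv2.absdiff(cv2.medianBlur(S['frame'],3),cv2.medianBlur(S0['frame'],3)).max(2)
for n,(x,y,w,h) in dict(amber=(340,228,50,45),pink=(325,170,30,32),dabba=(420,205,70,55),pickle=(175,243,35,45),oil=(145,280,40,60),pig=(160,330,50,62),mortar=(135,275,22,30),redc=(370,172,40,38),blue=(305,185,25,30),katori=(294,222,24,26)).items(): print(n,(df[y:y+h,x:x+w]>30).sum())
```

```text
green [247.4 316.7] 222 [237 309] [257 325] [(312, np.int64(242), np.int64(255)), (318, np.int64(238), np.int64(255)), (322, np.int64(241), np.int64(254))]
green [246.9 316. ] 234 [236 307] [257 325] [(312, np.int64(237), np.int64(255)), (318, np.int64(238), np.int64(257)), (322, np.int64(241), np.int64(253))]
red [241.6 267.3] 218 [232 261] [251 274] [ 0.585  -0.2363  0.2   ] [ 0.5263 -0.2129  0.14  ]
expected: tumbler rim c [245.22852688 296.16833862] base [248.56140524 319.091831  ] wing mid [242.3855685  268.14703107]
amber 35
pink 261
dabba 0
pickle 209
oil 0
pig 55
mortar 0
redc 14
blue 168
katori 136
```

```bash
python3 -c "
from plant import robot
print(robot.close_job())"
```

```text
the job is handed in; nothing more can be done
None
```

The steel strainer is seated in the ring and locked at its stop. It is swung over the green tumbler, lined up by angle (within about 1 mm) but reading roughly 4 mm off along the arm's fixed radius, and released; the job was handed in at about 12 s, and neither the final checks nor the low contact forces showed any sign of the tumblers or anything else being disturbed.

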